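# Hold a nougat sample over the inspection plate with tongs

### The job

Take the steel tongs off their rest and use them, not the gripper's own fingers, to pick the round drum-shaped piece of nougat off the wooden sample board. Finish while still holding it steady in the tongs about 10 cm above the middle of the round inspection plate; do not put it down or let go. Leave the two other pieces and everything else on the table where they are.

Things in the scene. Friction and masses are not known exactly. Their poses are not given: they have to be found in the camera images.
- tongs_grip (a point): Grip point of sprung steel tongs lying level on their rest, arms side by side: midway between two flat grip plates, half-way up. x points along the tongs to the tips, z up. Plates 38 mm long, 22 mm high, 46 mm across their outsides when open; centre of mass within 10 mm. The bow (closed end) is 86 mm behind. Total length 194 mm
- tongs_tip (a point): point midway between the two tip paddles of the tongs, half-way up, 90 mm along x from tongs_grip and level with it; the paddles are 34 mm long (along the tongs) and 22 mm high, so they reach 11 mm below this point; open, they stand 50 mm apart inside and 58 mm outside
- tongs_left: left arm of the tongs (seen from the bow), an upright strip 4 mm thick and 20 mm high; origin on its hinge, 70 mm behind the grip point, 12 mm left, lower edge. Both arms turn together, 0.14 rad each from open to almost shut. On the 30 mm drum the plates are about 37 mm across; 25 N or more per finger then holds it
- tongs_right: right arm of the tongs, likewise, 12 mm to the right
- tongs: the whole tongs (bow and both arms), 85 g; origin 10 mm below tongs_grip; x to the tips. Squeezing the plates shuts the tips: each mm less across the plates takes about 2.3 mm off the tip gap. A spring opens them, pushing each finger with 4 to 7 N; carried half open at 43 mm across the plates the tip gap is about 43 mm
- tong_rest: fixed black tong rest: base 170 by 100 mm, 6 mm thick, with two cross bars (14 mm wide, top 25 mm above the table, end lips to 34 mm) 55 mm before and behind its centre; the grip plates of the tongs lie over the open space between the bars. Origin: centre of its underside, on the table; x along the tongs
- board: fixed pale wooden sample board, 90 mm (its x) by 250 mm (its y), 30 mm high, with three pieces of nougat standing in a row along its y, about 85 mm apart, in any order. Origin: centre of its underside, on the table
- drum_center (a point): centre of the piece to be picked: an upright round drum of cream nougat, 30 mm in diameter and 30 mm high, about 30 g, standing on the board
- drum: the same drum; origin at the centre of its underside
- block_center (a point): centre of a square block of the same nougat, 30 by 30 by 30 mm, on the board; to be left
- bar_center (a point): centre of a small bar of the same nougat, 55 mm long (x), 22 mm wide and 22 mm high, on the board; to be left
- view_top (a point): centre of the top face of the fixed round inspection plate: a black base 120 mm across with a white disc 100 mm across, top 12 mm above the table
- jar_mid (a point): middle of a closed glass jar, 72 mm across, 110 mm high; to be left
- tin_mid (a point): middle of a tin, 66 mm across, 100 mm high; to be left
- tape_mid (a point): middle of an empty cardboard tape core, 84 mm across, 14 mm high; to be left
- scoop_grip (a point): handle of a spoon lying on the table; to be left
- tub_mid (a point): middle of a steel bowl, 100 mm across, 60 mm high; to be left
- carton_mid (a point): middle of a small cardboard carton, 70 by 110 by 50 mm high; to be left
Things that resemble listed ones, but are neither listed nor needed, are in the scene too. What is shaped like the tongs but purple is not meant.

How it is judged:
By the outcome, as a careful person would: the job done as asked, in the order asked, and still so for the second after the job is handed in, while the arm keeps its last pose, push and grip.
It also fails if it takes over 48 s, if anything falls off the work surface, if the arm or the gripper's body presses on something with over 40 N, if the wrist force passes 120 N, or if a joint passes its speed limit or range.

### The arm

A 6-joint arm with a two-finger parallel gripper is mounted at the origin on the work surface. World frame = base frame: x ahead of the robot, y to its left, z up, the work surface at z = 0. Lengths are in m, angles in rad, forces in N, time in s.
With the tool pointing down it reaches from about 0.425 to 0.95 m from the base axis. Payload 3.5 kg.
Tool frame: the origin (TCP) lies midway between the tips of the shut fingers; the grasp point (between the pads) lies 19 mm behind it (ctrl.pinch_z is the distance from the TCP to the grasp point, in m); z points along the fingers, y is the line along which they close (so a half turn about z gives the same grasp; the last joint's range is limited). The gripper opens to 85 mm and grips with 20 to 120 N. Pads are 22 mm wide; open, the fingers measure 114 mm over their backs; the gripper's body (76 mm by 85 mm) begins 54 mm behind the grasp point. The pads swing forward as they close: fully open they stand 13 mm farther back than shut.
Start: joints at [-1.409, 0.286, 1.577, -0, 1.279, -0.15], TCP at [0.207, -0.642, 0.231] pointing down, gripper open.
Joint ranges: [-2.77, 2.77], [-0.9, 2.22], [0.21, 2.48], [-1.53, 4.67], [0.24, 2.81], [-2.84, 2.84]. Speed limits (rad/s): [2.79, 2.79, 3.14, 3.14, 3.14, 3.14].

### API

Orientations are given as a unit quaternion [x, y, z, w].
In Python, from plant import get_state, viewer, sign_off, ctrl gives the robot as it stands. The module is installed in compiled form; this text tells all that it offers.
- The arm moves only by the shell command python3 -m handwheel 'ROWS' [FORCE]. ROWS is JSON, a list that holds one entry, the list of rows, each a list of 5 numbers: the finger opening in m, from 0 to 0.0854, then the shift along the tool's x, y, z in m, then the turn about the tool's z in degrees. In form: [[[claw, x, y, z, spin], ...]]. A call has 1 to 12 rows; each row shifts and turns the commanded pose from where the row before left it, along the tool's axes as they then stand; what a row does not reach is not made up. A row lasts 1/12 s, in which the tool goes at most 41.7 mm and 7.16 degrees, less where a joint would pass 70% of its speed; a pose out of reach is approached as far as the arm can. A call is refused whole if a number of a shift passes 0.0417 or a number of a turn 7.16, either way. A call with a gripper value outside its range is refused whole. The fingers move at their own pace and stop on an object; FORCE is the grip in N (left out, the last holds). Time passes only in rows, so rows that do not move let the fingers close. It gives the time, the measured TCP pose, the force, the opening and the grip force at its end, in the units of the state.
- get_state(): the state, without advancing time (a new reading comes with each control period).
- viewer.read_camera(name): name is "scene" or "top" or "wrist"; returns the picture (420x560x3 uint8, blue, green, red); there is no depth.
- viewer.camera_params(name): a dict with "fov_y" (degrees; the focal length in pixels is half the picture's height over the tangent of half this angle, whatever the lens; pixels are square), "cx", "cy" (the principal point, pixels), "k1" (the pictures are not rectified: a ray, as slopes to the right and down, at radius r is drawn at 1 + k1 r^2 times it, then the intrinsics apply), "xyz" and "attitude" of the camera in the world; the wrist camera has in their place "hand_eye" (4x4, takes a point from camera to tool coordinates, whose origin is the TCP and whose axes are the flange's). Camera axes: x right, y up, looking along -z (the intrinsics and any distortion apply to the point x, -y, -z); pixel columns grow to the right and rows downward; lengths in m; the calibration is good to about 2 mm. A picture is of the moment at which its call begins: read the wrist's pose just before it. camera_params takes no time and is no camera call.
- sign_off(): hands the job in; it is judged then, once.
Trained networks look in the newest picture that a camera, given by its name, has taken for a name from the list of things; names that differ only in an ending like _2 or _b are one class to them, and where a whole thing is asked for, a point or a joint stands for the part that bears it (a point fixed in the world has none). Each returns a list of dicts, best first, with "confidence" (0 to 1); they miss things now and then, are a little off and sometimes report something else, mostly with a low value. They report only what shows in the picture. A call takes as long as a camera call. They do not tell look-alikes from the thing itself.
- viewer.look_for(camera, name): "extent" ([left, top, width, height] as shares, 0 to 1, of the picture: columns of its width, rows of its height, round what is visible of it).
- viewer.outline_of(camera, name): "mask" (420x560 bool, what is visible of it) and "extent" ([left, top, width, height] as shares, 0 to 1, of the picture: columns of its width, rows of its height, round what is visible of it).
- viewer.pinpoint(camera, name): "xy" ([column, row] as shares, 0 to 1, of the picture: columns of its width, rows of its height: a listed point, or the origin of a listed thing).
The state is a dict: "time": time; "qpos": joint angles; "dq": joint speeds; "joint_efforts": joint torques, N m; "eef_pos": TCP position; "tcp_rot": TCP orientation; "contact_force": force on the tool from outside, world axes, zero at the start; "wrist_torque": the same for the moment, N m; "opening": opening from 0.0 (shut) to 1.0 (fully open); "finger_force": force on a finger pad.
Only numpy, scipy, OpenCV 4.12 (cv2) and the standard library are available. Lean on these libraries where they do the work, as an engineer would, in place of code of your own. Each camera call takes 0.05 s, during which the arm holds its last target. There are 200 camera calls.

## Working session

There is one attempt and no reset: what is moved stays moved. The work goes in short steps, Python scripts to look and compute and a shell command to move; the robot and the scene stay as the last step left them, time stands still between calls to the robot, and variables do not carry over. Pictures are saved under pics/ and viewed, at most 10 in all, crops included, and the job is handed in when it is done.

```bash
mkdir -p pics; cat > h.py <<'E'
import numpy as np, cv2, json
from scipy.spatial.transform import Rotation as R
from plant import get_state, viewer, ctrl
def cam(n):
    p=viewer.camera_params(n); 
    if 'hand_eye' in p:
        s=get_state(); T=np.eye(4); T[:3,:3]=R.from_quat(s['tcp_rot']).as_matrix(); T[:3,3]=s['eef_pos']
        T=T@np.array(p['hand_eye'])
    else:
        T=np.eye(4); a=np.array(p['attitude'],float)
        T[:3,:3]=R.from_quat(a).as_matrix() if a.size==4 else a; T[:3,3]=p['xyz']
    return p,T,210/np.tan(np.radians(p['fov_y'])/2)
def ray(c,u,v):
    p,T,f=c; d=np.array([(u-p['cx'])/f,(v-p['cy'])/f]); k=p['k1']; s=d.copy()
    for _ in range(30): s=d/(1+k*(s@s))
    w=T[:3,:3]@np.array([s[0],-s[1],-1]); return T[:3,3],w
def atz(c,u,v,z):
    o,w=ray(c,u,v); return o+w*(z-o[2])/w[2]
def tri(obs):
    A=np.zeros((3,3));b=np.zeros(3)
    for c,u,v in obs:
        o,w=ray(c,u,v); w=w/np.linalg.norm(w); P=np.eye(3)-np.outer(w,w); A+=P;b+=P@o
    return np.linalg.solve(A,b)
def pix(c,X):
    p,T,f=c; q=T[:3,:3].T@(np.array(X)-T[:3,3]); s=np.array([q[0],-q[1]])/-q[2]; s=s*(1+p['k1']*(s@s))
    return s*f+[p['cx'],p['cy']]
E
python3 - <<'E'
from h import *
print({k:v for k,v in get_state().items()}, ctrl.pinch_z)
ims=[]
for n in ('scene','top'):
    print(n,viewer.camera_params(n)); ims.append(viewer.read_camera(n)); c=cam(n)
    cv2.imwrite(f'pics/{n}0.png',ims[-1])
    for t in ('tongs_grip','tongs_tip','tong_rest','board','drum_center','block_center','bar_center','view_top'):
        print(t,[(np.round(np.array(d['xy'])*[560,420],1).tolist(),round(d['confidence'],2), np.round(atz(c,*(np.array(d['xy'])*[560,420]),{'tongs_grip':.036,'tongs_tip':.036,'tong_rest':0,'board':0,'view_top':.012}.get(t,.045)),3).tolist()) for d in viewer.pinpoint(n,t)[:4]])
E
```

```text
{'time': 0.0, 'qpos': array([-1.40901792e+00,  2.87229323e-01,  1.57817476e+00, -8.95354755e-06,
        1.27856264e+00, -1.49981620e-01]), 'dq': array([2.88296010e-04, 1.60666006e-04, 2.05687553e-04, 1.01557317e-04,
       4.95491966e-04, 8.26605461e-06]), 'joint_efforts': array([ 1.32420668e-03, -4.05971396e+01, -2.92626840e+01, -1.15993521e-04,
        5.79556392e-03, -9.38133326e-06]), 'eef_pos': array([ 0.20697805, -0.64180301,  0.22990593]), 'tcp_rot': array([ 9.87874395e-01,  1.55250673e-01, -1.12869186e-05, -1.18698854e-03]), 'contact_force': array([-0.22157038,  0.12302042,  0.16379553]), 'wrist_torque': array([-0.00366412,  0.03108917,  0.01700291]), 'finger_force': 0.0, 'opening': 0.9982619971503942} 0.0187
scene {'fov_y': 55.94411832128842, 'cx': 284.72119416719687, 'cy': 208.747601562052, 'k1': -0.04145260024684248, 'xyz': array([1.19585905, 0.16723886, 0.69549821]), 'attitude': array([0.25381103, 0.32968368, 0.70925975, 0.56906875])}
tongs_grip [([408.4, 234.5], 0.95, [0.485, 0.294, 0.036]), ([407.0, 179.3], 0.73, [0.262, 0.292, 0.036])]
tongs_tip [([429.2, 169.5], 0.82
[... 890 characters left out ...]

tongs_grip [([161.2, 229.1], 0.71, [0.463, 0.293, 0.036]), ([161.2, 317.1], 0.69, [0.238, 0.294, 0.036]), ([160.8, 227.9], 0.53, [0.466, 0.295, 0.036])]
tongs_tip [([174.7, 193.9], 0.72, [0.555, 0.258, 0.036]), ([139.5, 343.2], 0.56, [0.172, 0.351, 0.036])]
tong_rest [([164.6, 222.9], 0.91, [0.483, 0.294, 0.0])]
board [([274.5, 184.5], 0.78, [0.579, -0.003, 0.0])]
drum_center [([246.6, 183.6], 0.52, [0.575, 0.068, 0.045])]
block_center [([278.1, 176.2], 0.55, [0.593, -0.014, 0.045])]
bar_center [([309.9, 178.0], 0.7, [0.586, -0.096, 0.045]), ([158.7, 228.3], 0.54, [0.465, 0.298, 0.045]), ([153.2, 252.9], 0.34, [0.402, 0.312, 0.045])]
view_top [([391.1, 215.9], 0.94, [0.485, -0.311, 0.012])]
```

View pics/top0.png

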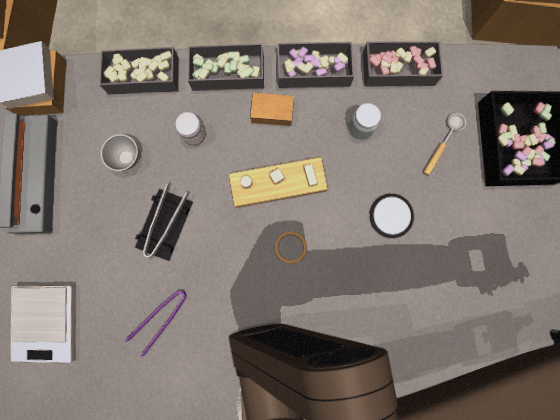

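View pics/scene0.png

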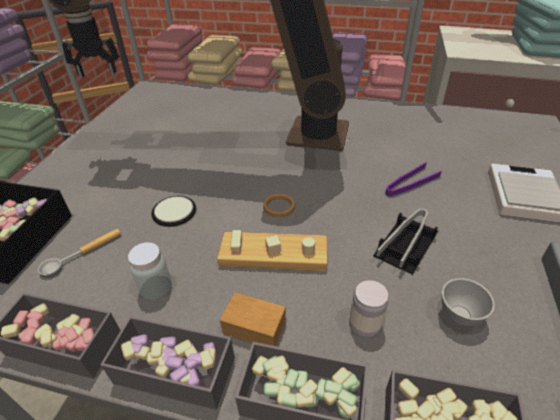

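Candidates in the top picture:
- **Tongs:** steel ones on the black rest at (165,225), purple look-alike at (160,320). I choose the steel ones.
- **Nougat:** round piece at (246,182), square block at (277,176), bar at (310,175), plus loose pieces in the bins at about y=65. I choose the round one.
- **Plate:** white disc at (391,216), not the scale at (40,315).

Next, one close crop to check the choice.

```bash
python3 - <<'E'
from h import *
s=cv2.imread('pics/scene0.png'); t=cv2.imread('pics/top0.png')
a=cv2.resize(s[195:285,205:335],(520,360),interpolation=3)
b=cv2.resize(t[175:265,125:195],(280,360),interpolation=3)
cv2.imwrite('pics/crop1.png',np.hstack([a,b]))
print(viewer.camera_params('wrist'))
E
```

```text
{'fov_y': 68.22530629350842, 'cx': 278.8486349192779, 'cy': 209.63759765127992, 'k1': -0.03488420626167715, 'hand_eye': array([[ 3.74715488e-04,  9.63131563e-01,  2.69030579e-01,
         6.85562949e-02],
       [ 9.99999904e-01, -4.21533111e-04,  1.16255897e-04,
         3.08345625e-04],
       [ 2.25375021e-04,  2.69030510e-01, -9.63131629e-01,
        -1.43977156e-01],
       [ 0.00000000e+00,  0.00000000e+00,  0.00000000e+00,
         1.00000000e+00]])}
```

View pics/crop1.png

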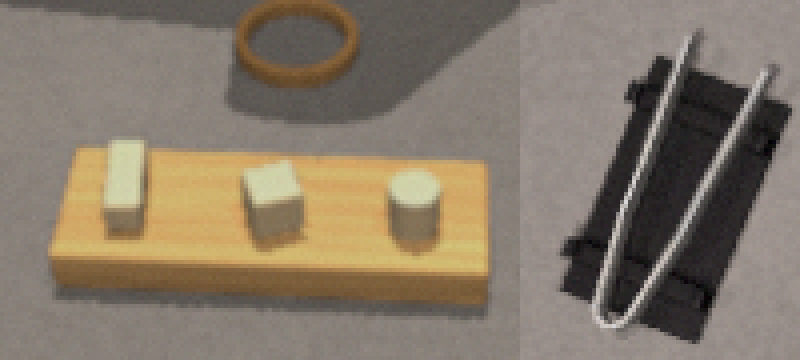

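```bash
python3 -m handwheel '[[[0.0854,0.02,0,0,-1.8],[0.0854,0.0416,-0.0013,0,-3.54],[0.0854,0.0416,-0.0013,0,-3.54],[0.0854,0.0416,-0.0013,0,-3.54],[0.0854,0.0416,-0.0013,0,-3.54],[0.0854,0.0416,-0.0013,0,-3.54],[0.0854,0.0416,-0.0013,0,-3.54],[0.0854,0.0416,-0.0013,0,-3.54],[0.0854,0.0416,-0.0013,0,-3.54],[0.0854,0.0416,-0.0013,0,-3.54],[0.0854,0.0416,-0.0013,0,-3.54],[0.0854,0.0416,-0.0013,0,-3.54]]]'
```

```text
time: 1.9
eef_pos: [0.5757, -0.3511, 0.2314]
tcp_rot: [0.871, 0.491, 0.0, 0.0]
contact_force: [-0.2, 0.5, -0.1]
opening: 1.001
finger_force: 0.0
```

The crop confirms both: the round drum is at the right end of the board (crop 415,205; block 272,200; bar 125,185), and the steel tongs lie on the black rest, tips up, bow at (610,315).

```bash
python3 -m handwheel '[[[0.0854,0.0416,-0.0013,0,-3.54],[0.0854,0.0416,-0.0013,0,-3.54],[0.0854,0.0416,-0.0013,0,-3.54],[0.0854,0.0416,-0.0013,0,-3.54],[0.0854,0.0416,-0.0013,0,-3.54],[0.0854,0.0416,-0.0013,0,-3.54],[0.0854,0.0416,-0.0013,0,-3.54],[0.0854,0.0416,-0.0013,0,-3.54],[0.0854,0.02,-0.0006,0,-1.8],[0.0854,0,0,0,0],[0.0854,0,0,0,0]]]'
python3 - <<'E'
from h import *
c=cam('wrist'); im=viewer.read_camera('wrist'); cv2.imwrite('pics/w1.png',im)
for t,z in (('drum_center',.045),('drum',.03),('block_center',.045),('bar_center',.041),('board',0),('tongs_grip',.035)):
    print(t,[(np.round(np.array(d['xy'])*[560,420],1).tolist(),round(d['confidence'],2), np.round(atz(c,*(np.array(d['xy'])*[560,420]),z),4).tolist()) for d in viewer.pinpoint('wrist',t)[:3]])
E
```

```text
time: 2.82
eef_pos: [0.6725, -0.0165, 0.2314]
tcp_rot: [0.714, 0.7, -0.0, 0.0]
contact_force: [-0.7, -0.5, 0.5]
opening: 1.0
finger_force: 0.0
drum_center [([183.0, 109.6], 0.79, [0.5767, 0.0671, 0.045])]
drum [([188.3, 108.4], 0.85, [0.5781, 0.0689, 0.03])]
block_center [([202.9, 184.7], 0.84, [0.5907, -0.0112, 0.045])]
bar_center [([211.3, 257.5], 0.61, [0.5921, -0.0987, 0.041])]
board [([202.3, 178.9], 0.59, [0.5792, -0.0125, 0.0])]
tongs_grip []
```

View pics/w1.png

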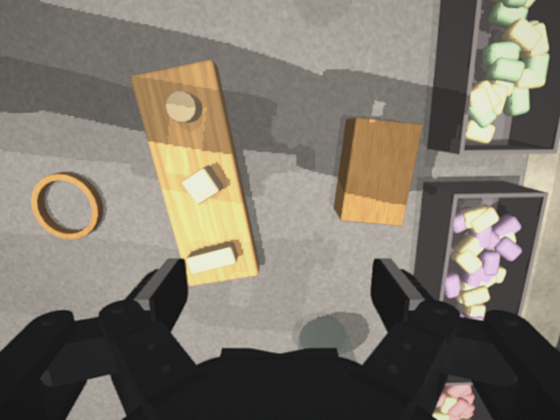

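The wrist view shows the drum at (182,107), block at (202,185) and bar at (211,258) on the board; the tape core is at (67,206). On to the tongs.

```bash
python3 -m handwheel '[[[0.0854,0.0306,-0.0213,0,-7],[0.0854,0.0330,-0.0175,0,-7],[0.0854,0.0348,-0.0133,0,-7],[0.0854,0.0362,-0.009,0,-7],[0.0854,0.037,-0.0045,0,-7],[0.0854,0.0373,0,0,-7],[0.0854,0.037,0.0046,0,-7],[0.0854,0.0362,0.0091,0,-7],[0.0854,0.0348,0.0134,0,-7],[0.0854,0.0329,0.0176,0,-7],[0.0854,0,0,0,0],[0.0854,0,0,0,0]]]'
python3 - <<'E'
from h import *
c=cam('wrist'); im=viewer.read_camera('wrist'); cv2.imwrite('pics/w2.png',im)
for t,z in (('tongs_grip',.035),('tongs_tip',.035),('tongs',.025),('tong_rest',0),('tongs_left',.025),('tongs_right',.025)):
    print(t,[(np.round(np.array(d['xy'])*[560,420],1).tolist(),round(d['confidence'],2), np.round(atz(c,*(np.array(d['xy'])*[560,420]),z),4).tolist()) for d in viewer.pinpoint('wrist',t)[:3]])
E
```

```text
time: 4.17
eef_pos: [0.4651, 0.2935, 0.2316]
tcp_rot: [0.184, 0.983, -0.0, 0.0]
contact_force: [0.0, -1.2, 0.3]
opening: 0.998
finger_force: 0.0
tongs_grip []
tongs_tip [([414.8, 301.2], 0.35, [0.6641, 0.4, 0.035])]
tongs []
tong_rest [([284.2, 189.7], 0.56, [0.4786, 0.2956, 0.0])]
tongs_left [([177.5, 38.9], 0.93, [0.2855, 0.2513, 0.025]), ([298.0, 127.5], 0.56, [0.414, 0.336, 0.025])]
tongs_right [([268.4, 125.2], 0.95, [0.4, 0.3067, 0.025]), ([195.7, 47.0], 0.93, [0.2995, 0.2655, 0.025])]
```

View pics/w2.png

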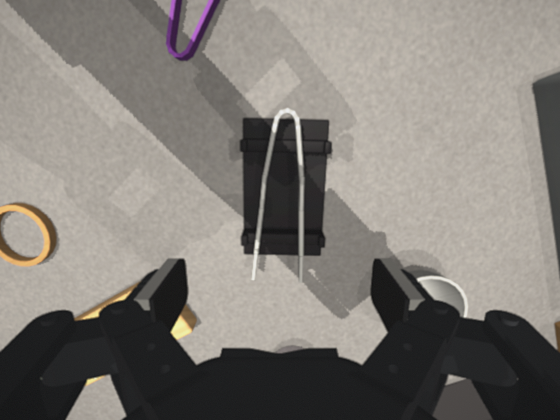

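Tongs seen clearly: bow at (287,110), tips at (254,279) and (302,281), nearly in line with the tool.

```bash
python3 - <<'E'
from h import *
c=cam('wrist'); im=cv2.imread('pics/w2.png').astype(int)
hsv=cv2.cvtColor(im.astype('uint8'),cv2.COLOR_BGR2HSV)
# bright, over dark rest: centroids of both arms per row
for r in (112,125,140,160,170,180,190,200,210,220,230,245):
    g=im[r,246:324].mean(1) if r>118 else im[r,270:305].mean(1); x0=246 if r>118 else 270
    m=np.where(g>130)[0]+x0
    sp=np.split(m,np.where(np.diff(m)>3)[0]+1); print(r,[(int(s[0]),int(s[-1])) for s in sp if len(s)])
bow=atz(c,287,109,.045); tl=atz(c,302,281,.045); tr=atz(c,254,279,.045); tip=(tl+tr)/2
d=tip-bow; L=np.linalg.norm(d); print('L',L,'yaw',np.degrees(np.arctan2(d[1],d[0])),'grip',bow+d*86/194,'bow',bow,'tip',tip,np.linalg.norm(tl-tr))
s=get_state(); M=R.from_quat(s['tcp_rot']).as_matrix(); print('tool x yaw',np.degrees(np.arctan2(M[1,0],M[0,0])))
print('toolshift',M.T@(bow+d*86/194-s['eef_pos']))
m=viewer.outline_of('wrist','tong_rest'); print([ (x['confidence'],x['extent']) for x in m])
E
```

```text
112 [(270, 304)]
125 [(272, 277), (295, 299)]
140 [(271, 272), (297, 300)]
160 [(267, 268), (298, 302)]
170 [(265, 266), (300, 302)]
180 [(263, 264), (301, 303)]
190 [(261, 264), (300, 303)]
200 [(261, 263), (300, 302)]
210 [(260, 262), (300, 302)]
220 [(258, 261), (299, 302)]
230 [(257, 260), (299, 302)]
245 [(255, 258), (299, 302)]
L 0.19299309413451793 yaw -24.145874020262024 grip [0.47164086 0.29424604 0.045     ] bow [0.39357257 0.32924272 0.045     ] tip [0.56968011 0.25029673 0.045     ] 0.05686045470589044
tool x yaw 158.5856252923306
toolshift [-0.00374162  0.00430562  0.18624811]
[(0.76, [0.4209, 0.2769, 0.1761, 0.3329])]
```

```bash
python3 -m handwheel '[[[0.0854,-0.0037,0.0043,0.03,2.7],[0.0854,0,0,0.038,0],[0.0854,0,0,0.038,0],[0.0854,0,0,0.038,0],[0.0854,0,0,0.035,0],[0.0854,0,0,0.025,0],[0.0854,0,0,0.0145,0],[0.0854,0,0,0,0]]]' 60
python3 -m handwheel '[[[0.06,0,0,0,0],[0.05,0,0,0,0],[0.043,0,0,0,0],[0.043,0,0,0,0],[0.043,0,0,0,0],[0.043,0,0,0,0],[0.043,0,0,0,0]]]'
```

```text
time: 5.23
eef_pos: [0.4679, 0.2936, 0.0085]
tcp_rot: [0.208, 0.978, -0.002, -0.004]
contact_force: [-1.1, -0.2, -0.4]
opening: 0.998
finger_force: 0.0
time: 5.82
eef_pos: [0.4726, 0.296, 0.0152]
tcp_rot: [0.208, 0.978, 0.001, 0.002]
contact_force: [-0.1, -0.5, 5.8]
opening: 0.503
finger_force: 6.0
```

```bash
python3 -m handwheel '[[[0.043,0,0,0,0],[0.043,0,0,-0.003,0],[0.043,0,0,0,0],[0.043,0,0,0,0]]]'; python3 -m handwheel '[[[0.043,0,0,-0.01,0],[0.043,0,0,-0.02,0],[0.043,0,0,-0.03,0],[0.043,0,0,-0.03,0],[0.043,0,0,-0.02,0],[0.043,0,0,0,0],[0.043,0,0,0,0]]]'
python3 - <<'E'
from h import *
im=viewer.read_camera('wrist'); cv2.imwrite('pics/w3.png',im);cv2.imwrite('pics/s3.png',np.hstack([cv2.resize(viewer.read_camera('scene')[150:290,320:460],(560,560)),cv2.resize(im[:,140:420],(240,360)).repeat(1,0) if 0 else np.zeros((560,1,3),'uint8')]))
E
```

```text
time: 6.15
eef_pos: [0.4705, 0.2953, 0.0158]
tcp_rot: [0.208, 0.978, -0.0, -0.0]
contact_force: [0.4, 0.4, -1.4]
opening: 0.506
finger_force: 4.5
time: 6.73
eef_pos: [0.4715, 0.2957, 0.1274]
tcp_rot: [0.208, 0.978, 0.001, 0.001]
contact_force: [0.3, 0.3, -1.4]
opening: 0.507
finger_force: 4.5
```

View pics/w3.png

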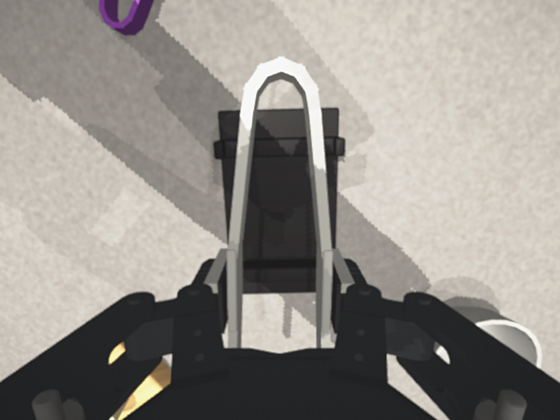

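View pics/s3.png

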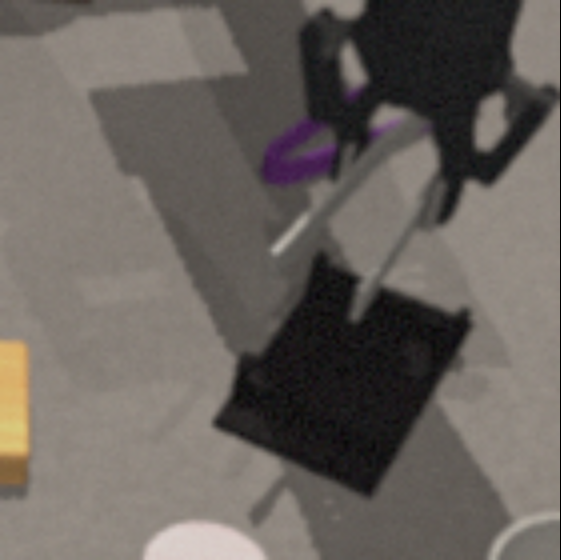

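The tongs sit symmetrically between the pads (bow at (281,60)), clear of the rest, tips forward in the scene view. Now check whether they are level.

```bash
cat > chk.py <<'E'
from h import *
def frame():
    s=get_state(); M=R.from_quat(s['tcp_rot']).as_matrix(); return np.array(s['eef_pos']),M
def tongs(pt,dx=0,pitch=0,gz=-.020,M=None,o=None):
    # pt in tongs frame (x tips,y left,z up) -> world ; pitch>0 tips down
    x,y,z=pt; cp,sp=np.cos(pitch),np.sin(pitch)
    x,z=x*cp+z*sp, -x*sp+z*cp
    # tool: x = -tongs x ; tool z = -tongs z ; tool y = tongs y
    return o+M@np.array([-(x+dx),y,gz-z])
E
python3 - <<'E'
from chk import *
o,M=frame(); w=cam('wrist'); s=cam('scene'); t=cam('top')
top=viewer.read_camera('top'); cv2.imwrite('pics/t3.png',cv2.resize(top[150:280,110:230],(720,600)[::1],interpolation=3)[:600])
for p in (-6,-3,0,3,6):
    for gz in (-.020,-.016):
        P=lambda q:tongs(q,0,np.radians(p),gz,M,o)
        print(p,gz,'bow',pix(w,P((-.086,0,.01))).round(1),'sceneTipL/R top,bot',*[pix(s,P((.108,y,z))).round(0) for y in (.0235,-.0235) for z in (.011,-.011)])
for n in ('scene','top'):
    print(n,[(np.round(np.array(d['xy'])*[560,420],1).tolist(),round(d['confidence'],2)) for d in viewer.pinpoint(n,'tongs_tip')[:3]])
im=cv2.imread('pics/w3.png'); print(im[45:90:2,281].mean(1).round())
print(pix(s,tongs((.09,0,0),0,0,-.02,M,o)),pix(t,tongs((.09,0,0),0,0,-.02,M,o)))
E
```

```text
-6 -0.02 bow [278.7  70.3] sceneTipL/R top,bot [410. 218.] [408. 227.] [389. 209.] [387. 217.]
-6 -0.016 bow [278.7  72.1] sceneTipL/R top,bot [410. 219.] [407. 228.] [388. 210.] [386. 219.]
-3 -0.02 bow [278.7  68.7] sceneTipL/R top,bot [410. 220.] [407. 229.] [388. 211.] [386. 219.]
-3 -0.016 bow [278.7  70.6] sceneTipL/R top,bot [409. 222.] [407. 230.] [388. 213.] [386. 221.]
0 -0.02 bow [278.7  67.8] sceneTipL/R top,bot [409. 223.] [407. 230.] [388. 213.] [386. 221.]
0 -0.016 bow [278.7  69.7] sceneTipL/R top,bot [409. 224.] [407. 232.] [387. 215.] [386. 223.]
3 -0.02 bow [278.7  67.5] sceneTipL/R top,bot [408. 225.] [407. 232.] [387. 216.] [386. 223.]
3 -0.016 bow [278.7  69.5] sceneTipL/R top,bot [408. 226.] [406. 234.] [387. 217.] [385. 224.]
6 -0.02 bow [278.7  68. ] sceneTipL/R top,bot [408. 227.] [406. 234.] [387. 218.] [385. 225.]
6 -0.016 bow [278.7  70.1] sceneTipL/R top,bot [407. 228.] [406. 235.] [386. 219.] [385. 226.]
scene [([400.9, 218.8], 0.95)]
top [([165.8, 190.6], 0.82)]
[189. 190. 192. 195. 194. 193. 245. 247. 247. 247. 247. 247. 248. 212.
  88.  96.  95. 149. 211. 212. 213. 213. 213.]
[400.87363326 217.11933524] [164.27809647 187.91107021]
```

```bash
python3 -m handwheel '[[[0.043,-0.0144,-0.0258,0,-3.6],[0.043,-0.0127,-0.0266,0,-3.6],[0.043,-0.0111,-0.0274,0,-3.6],[0.043,-0.0093,-0.028,0,-3.6],[0.043,-0.0075,-0.0285,0,-3.6],[0.043,-0.0057,-0.0289,0,-3.6],[0.043,-0.0039,-0.0292,0,-3.6],[0.043,-0.0021,-0.0294,0,-3.6],[0.043,0,0,0,0],[0.043,0,0,0,0],[0.043,0,0,0,0]]]'
python3 - <<'E'
from chk import *
o,M=frame(); s=cam('scene'); t=cam('top'); print(np.degrees(np.arctan2(-M[1,0],-M[0,0])))
S=viewer.read_camera('scene');T=viewer.read_camera('top')
tp=[]
for n,c in (('scene',s),('top',t)):
    for k in ('tongs_tip','drum_center','tongs_grip'):
        r=[(np.round(np.array(d['xy'])*[560,420],1).tolist(),round(d['confidence'],2)) for d in viewer.pinpoint(n,k)[:3]]; print(n,k,r)
        if k=='tongs_tip' and r: tp.append((c,*r[0][0]))
if len(tp)==2: print('tri tip',tri(tp))
print('pred',pix(s,tongs((.09,0,0),-.005,0,-.02,M,o)),pix(t,tongs((.09,0,0),-.005,0,-.02,M,o)),tongs((.09,0,0),-.005,0,-.02,M,o))
print('drum pix',pix(s,(.577,.068,.045)),pix(t,(.577,.068,.045)))
a=cv2.resize(S[180:280,260:360],(400,400),interpolation=3);b=cv2.resize(T[140:240,200:300],(400,400),interpolation=3)
cv2.imwrite('pics/d4.png',np.hstack([a,b]))
E
```

```text
time: 7.9
eef_pos: [0.4917, 0.0607, 0.125]
tcp_rot: [-0.041, 0.999, 0.0, -0.001]
contact_force: [-0.4, -0.4, -0.8]
opening: 0.506
finger_force: 4.5
4.753299284335935
scene tongs_tip [([430.7, 169.8], 0.96), ([307.5, 215.3], 0.79), ([96.2, 242.6], 0.49)]
scene drum_center [([311.5, 244.2], 0.6)]
scene tongs_grip [([408.8, 182.8], 0.91), ([310.9, 188.6], 0.53), ([308.9, 243.0], 0.39)]
top tongs_tip [([136.7, 341.7], 0.8), ([245.0, 172.5], 0.52), ([387.2, 218.4], 0.37)]
top drum_center []
top tongs_grip [([160.3, 318.6], 0.54)]
tri tip [0.17307306 0.36398653 0.01743225]
pred [308.34719526 211.97905629] [243.67315886 175.527991  ] [0.57643901 0.06770991 0.14483526]
drum pix [307.37150709 245.15980696] [246.71836864 182.92018759]
```

View pics/d4.png

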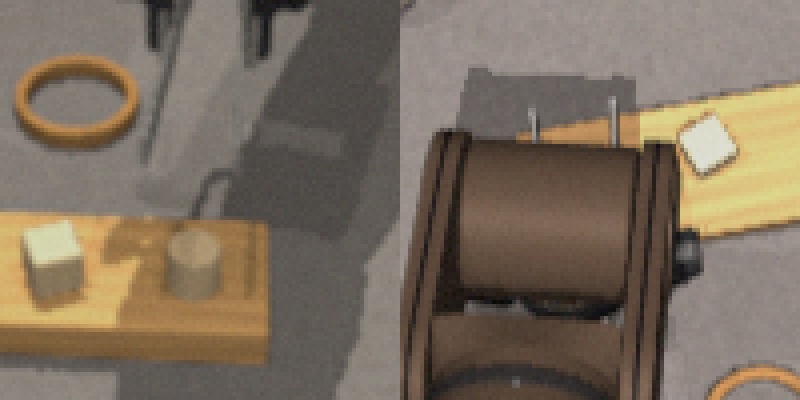

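Scene half shows the drum at about (308,246) and tips hovering behind it; the top half shows paddle ends at (233,167) and (253.5,164) in full-picture pixels.

```bash
python3 - <<'E'
from chk import *
o,M=frame(); s=cam('scene'); t=cam('top')
print('tip',tri([(s,307.5,215.3),(t,245,172.5)]))
for dx in (0,-.005):
  for p in (0,4):
    print(dx,p,*[pix(t,tongs((.108,y,.011),dx,np.radians(p),-.02,M,o)).round(1) for y in (.0235,-.0235)],pix(t,tongs((.09,0,0),dx,np.radians(p),-.02,M,o)).round(1),pix(s,tongs((.09,0,0),dx,np.radians(p),-.02,M,o)).round(1))
# drum from scene/top initial + wrist
print('drum', tri([(s,308.2,245.8),(t,246.6,183.6)]))
# several repeated pinpoints
for i in range(4):
    viewer.read_camera('scene'); viewer.read_camera('top')
    A=[np.array(d['xy'])*[560,420] for d in viewer.pinpoint('scene','tongs_tip') if abs(d['xy'][0]*560-308)<15]
    B=[np.array(d['xy'])*[560,420] for d in viewer.pinpoint('top','tongs_tip') if abs(d['xy'][0]*560-244)<15]
    if A and B: print(A[0],B[0],tri([(s,*A[0]),(t,*B[0])]))
    else: print(A,B)
E
```

```text
tip [0.58408576 0.06600093 0.14179213]
0 0 [232.2 165.9] [252.  163.7] [243.2 173.2] [308.3 213.4]
0 4 [232.5 166.4] [252.2 164.2] [243.5 173.8] [308.2 215.5]
-0.005 0 [232.4 168. ] [252.2 165.8] [243.4 175.3] [308.5 211.8]
-0.005 4 [232.7 168.5] [252.4 166.3] [243.7 175.9] [308.5 214. ]
drum [0.57569757 0.06914922 0.04181711]
[311.696 186.396] [242.088 172.704] [0.56969435 0.06895495 0.20783127]
[309.624 213.99 ] [244.496 175.392] [0.57728938 0.06838465 0.13998373]
[308.616 214.62 ] [243.824 173.502] [0.58174136 0.06839104 0.1421074 ]
[310.688 214.704] [245.896 172.494] [0.58305557 0.06810798 0.1429176 ]
```

```bash
python3 -m handwheel '[[[0.043,0.003,0.001,0.01,0],[0.043,0,0,0.02,0],[0.043,0,0,0.02,0],[0.043,0,0,0.01,0],[0.043,0,0,0,0],[0.043,0,0,0,0]]]'
python3 - <<'E'
from chk import *
o,M=frame(); s=cam('scene'); t=cam('top')
S=viewer.read_camera('scene');T=viewer.read_camera('top')
for p in (0,4):
  print(p,'scene ends L/R top/bot',*[pix(s,tongs((.108,y,z),-.002,np.radians(p),-.02,M,o)).round(1) for y in (.0235,-.0235) for z in (.011,-.011)],'top',*[pix(t,tongs((.108,y,.011),-.002,np.radians(p),-.02,M,o)).round(1) for y in (.0235,-.0235)])
a=cv2.resize(S[205:265,280:340],(600,600),interpolation=2);b=cv2.resize(T[150:210,226:266],(200,300),interpolation=3)
cv2.imwrite('pics/d5.png',np.hstack([a,np.vstack([b,cv2.resize(viewer.read_camera('wrist'),(200,150)),np.zeros((150,200,3),'uint8')])]))
E
```

```text
time: 9.6
eef_pos: [0.4886, 0.0612, 0.0652]
tcp_rot: [-0.042, 0.999, 0.0, -0.001]
contact_force: [0.4, 0.6, -0.5]
opening: 0.507
finger_force: 4.5
0 scene ends L/R top/bot [318.3 235.5] [317.9 242.6] [296.6 233.6] [296.5 240.7] top [234.9 173.4] [253.6 171.4]
4 scene ends L/R top/bot [318.1 238.1] [317.8 244.7] [296.5 236.2] [296.6 242.8] top [235.1 173.8] [253.8 171.8]
```

View pics/d5.png

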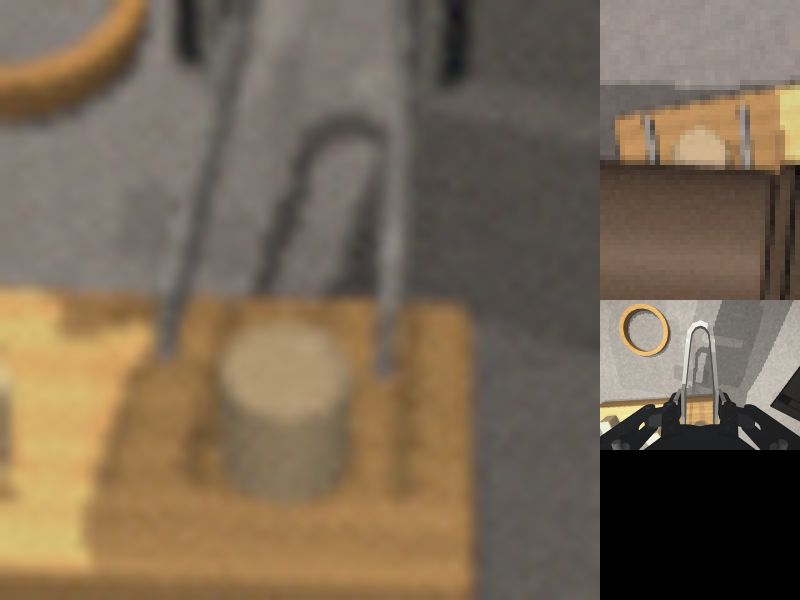

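Paddle ends at scene (296.5,241) and (318.5,242.5) match the level model, and the drum lies centred between them. Lower and squeeze.

```bash
python3 -m handwheel '[[[0.043,0,0,0.01,0],[0.043,0,0,0.015,0],[0.043,0,0,0.01,0],[0.043,0,0,0.004,0],[0.043,0,0,0,0],[0.043,0,0,0,0]]]'
python3 -m handwheel '[[[0.041,0,0,0,0],[0.039,0,0,0,0],[0.037,0,0,0,0],[0.035,0,0,0,0],[0.033,0,0,0,0],[0.030,0,0,0,0],[0.030,0,0,0,0],[0.030,0,0,0,0],[0.030,0,0,0,0]]]' 45
```

```text
time: 10.25
eef_pos: [0.4892, 0.0611, 0.0267]
tcp_rot: [-0.042, 0.999, 0.0, -0.0]
contact_force: [1.1, 0.4, -0.9]
opening: 0.506
finger_force: 4.5
time: 11.0
eef_pos: [0.4897, 0.0611, 0.0272]
tcp_rot: [-0.042, 0.999, -0.0, 0.001]
contact_force: [0.8, -1.0, 2.1]
opening: 0.421
finger_force: 44.9
```

```bash
python3 -m handwheel '[[[0.03,0,0,0,0],[0.03,0,0,-0.005,0],[0.03,0,0,-0.01,0],[0.03,0,0,-0.015,0],[0.03,0,0,-0.02,0],[0.03,0,0,-0.02,0],[0.03,0,0,-0.015,0],[0.03,0,0,-0.01,0],[0.03,0,0,-0.005,0],[0.03,0,0,0,0],[0.03,0,0,0,0]]]'
python3 - <<'E'
from chk import *
o,M=frame(); s=cam('scene'); t=cam('top')
S=viewer.read_camera('scene');T=viewer.read_camera('top')
cv2.imwrite('pics/d6.png',np.hstack([cv2.resize(S[190:270,250:350],(600,480),interpolation=3),cv2.resize(T[150:230,225:258],(198,480),interpolation=3)]))
P=tongs((.09,0,0),-.002,0,-.02,M,o); print(P,pix(s,P),pix(t,P), pix(s,(.5765,.0685,.045)))
for n in('scene','top'):
  for k in ('drum_center','view_top'):
    print(n,k,[(np.round(np.array(d['xy'])*[560,420],1).tolist(),round(d['confidence'],2)) for d in viewer.pinpoint(n,k)[:3]])
E
```

```text
time: 11.92
eef_pos: [0.4886, 0.0612, 0.1263]
tcp_rot: [-0.042, 0.999, 0.0, -0.001]
contact_force: [-0.6, -0.4, -0.6]
opening: 0.421
finger_force: 45.0
[0.57633727 0.0685659  0.14623641] [308.77230377 211.50328887] [243.26574509 175.46331928] [307.62802475 245.0374259 ]
scene drum_center [([307.4, 211.3], 0.73)]
scene view_top [([169.8, 207.6], 0.71)]
top drum_center [([243.8, 177.5], 0.55)]
top view_top [([391.3, 216.6], 0.87)]
```

View pics/d6.png

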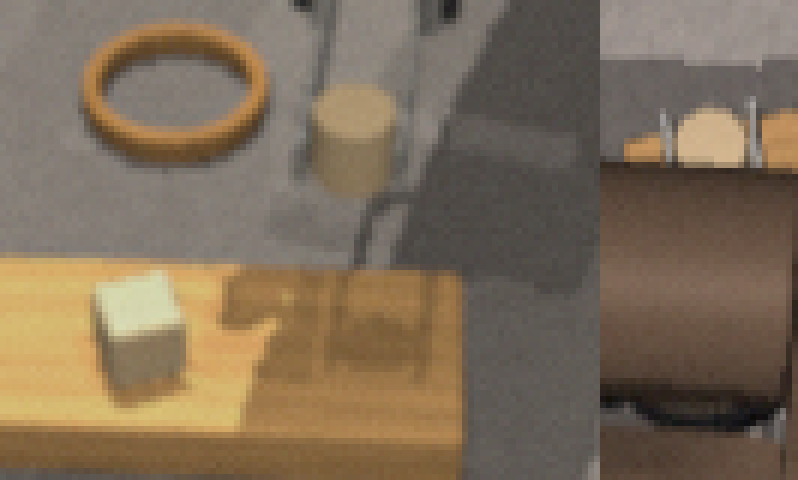

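Drum held level between the paddles (crop 355,140), board spot empty, block untouched. Carry it to the plate.

```bash
python3 -m handwheel '[[[0.03,0.0035,-0.0108,0.0016,2.5],[0.03,0.0049,-0.0175,0.0016,2.5],[0.03,0.0051,-0.0221,0.0016,2.5],[0.03,0.0042,-0.0223,0.0016,2.5],[0.03,0.0032,-0.0225,0.0016,2.5],[0.03,0.0022,-0.0226,0.0016,2.5],[0.03,0.0012,-0.0227,0.0016,2.5],[0.03,0.0002,-0.0227,0.0016,2.5],[0.03,-0.0008,-0.0227,0.0016,2.5],[0.03,-0.0017,-0.0226,0.0016,2.5],[0.03,-0.0027,-0.0225,0.0016,2.5],[0.03,-0.0037,-0.0224,0.0016,2.5]]]'
python3 -m handwheel '[[[0.03,-0.0047,-0.0222,0.0016,2.5],[0.03,-0.0056,-0.022,0.0016,2.5],[0.03,-0.0053,-0.0174,0.0016,2.5],[0.03,-0.0038,-0.0107,0.0016,2.5],[0.03,0,0,0,0],[0.03,0,0,0,0],[0.03,0,0,0,0],[0.03,0,0,0,0]]]'
python3 - <<'E'
from chk import *
o,M=frame(); s=cam('scene'); t=cam('top'); S=viewer.read_camera('scene');T=viewer.read_camera('top')
P=tongs((.09,0,0),-.002,0,-.02,M,o); print(P,pix(s,P),pix(t,P))
q=[]
for n in('scene','top'):
  for k in ('drum_center','view_top'):
    print(n,k,[(np.round(np.array(d['xy'])*[560,420],1).tolist(),round(d['confidence'],2)) for d in viewer.pinpoint(n,k)[:3]])
# plate centre from white disc in the initial pictures
for n,b,c in(('top',(180,250,355,430),t),('scene',(185,230,145,205),s)):
    im=cv2.imread(f'pics/{n}0.png')[b[0]:b[1],b[2]:b[3]]; m=(im.min(2)>170).astype('uint8')
    N,_,st,ce=cv2.connectedComponentsWithStats(m); i=1+st[1:,4].argmax(); cx=(st[i,0]+st[i,2]/2+b[2]-.5,st[i,1]+st[i,3]/2+b[0]-.5); print(n,st[i],cx,atz(c,*cx,.012))
E
```

```text
time: 13.22
eef_pos: [0.4294, -0.1901, 0.1073]
tcp_rot: [0.22, 0.975, -0.0, -0.0]
contact_force: [0.5, 0.2, -1.2]
opening: 0.429
finger_force: 45.1
time: 13.88
eef_pos: [0.4132, -0.2605, 0.1011]
tcp_rot: [0.302, 0.953, 0.0, -0.0]
contact_force: [-0.3, 0.1, -0.7]
opening: 0.422
finger_force: 45.1
[ 0.48522161 -0.31114233  0.12102292] [165.14403839 174.85247689] [401.7698011 210.7151701]
scene drum_center [([168.4, 174.6], 0.64), ([150.5, 268.8], 0.28)]
scene view_top [([173.2, 206.4], 0.75)]
top drum_center []
top view_top []
top [  19   17   37   37 1047] (np.float64(392.0), np.float64(215.0)) [ 0.48714689 -0.31311642  0.012     ]
scene [ 10  13  37  23 632] (np.float64(173.0), np.float64(209.0)) [ 0.48970691 -0.31122684  0.012     ]
```

```bash
python3 -m handwheel '[[[0.03,0,0,0,0],[0.03,0,0,0,0],[0.03,0,0,0,0],[0.03,0,0,0,0],[0.03,0,0,0,0],[0.03,0,0,0,0]]]'; python3 - <<'E'
from h import *
c=cam('scene'); viewer.read_camera('scene')
for k in('drum_center','block_center','bar_center'): print(k,[(np.round(np.array(d['xy'])*[560,420],1).tolist(),round(d['confidence'],2)) for d in viewer.pinpoint('scene',k)[:2]])
from plant import sign_off
print(sign_off())
E
```

```text
time: 14.68
eef_pos: [0.4132, -0.2615, 0.1012]
tcp_rot: [0.302, 0.953, 0.0, -0.0]
contact_force: [-0.7, -1.3, -1.1]
opening: 0.426
finger_force: 45.1
drum_center [([163.9, 174.9], 0.49)]
block_center [([273.4, 242.9], 0.48)]
bar_center [([236.8, 240.4], 0.74)]
the job is handed in; nothing more can be done
None
```

The job is handed in at about 15 s: the steel tongs hold the drum steady with its centre about 10–11 cm above the middle of the inspection plate, and the block and bar still read where they stood.

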